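Pull the setting spacer out of the skiving machine

TASK

The knife is set, so the wide steel setting spacer that stands wedged in one of the two slots of the leather skiving machine has to come out: grip it by its exposed top edge, pull it straight up, and lower it into the aluminium parts tray before letting go. Leave the narrow packing strip in the machine's other slot where it is.

Things in the scene. Friction and masses are not known exactly. Their poses are not given: they have to be found in the camera images.
- spacer_centre (a point): Centre (half-way up) of the setting spacer: steel plate 10 mm thick (its x), 50 mm wide (y), 70 mm tall (z), up to 0.35 kg, upright in one of the machine's slots (which one varies). The top 30 mm stick out above the bed. Sprung jaws on its broad sides hold it, about 3 N each; pulling takes some 5 to 10 N; clear once raised 40 mm. An identical spare lying flat on the table is not wanted.
- packing_centre (a point): Centre (half-way up) of the packing strip, a plain steel plate 10 mm thick (x), only 26 mm wide (y) and 70 mm tall (z), standing in the same way in the machine's other slot and sticking out just as far. It stays there.
- machine: Grey machine bed, fixed; origin at the centre of its underside on the table. Block 160 mm (x) by 340 mm (y), flat top 100 mm above the table. Slots at x = 0, y = -100 and +100 mm, each 60 mm long (y), 40 mm deep, steel jaws flush with the top. Within 30 mm of y = 0 are a feed roller 12 mm proud, a post 42 mm high and a loose brass nut; the top is clear around both slots.
- tray: Open aluminium parts tray, fixed flat on the table, empty; origin at the centre of its underside, on the table. 128 mm (x) by 168 mm (y) outside, 30 mm high, walls and floor 4 mm thick. The spacer may stand, lie or lean in it.
Not all that is in view belongs to the job. Leave any green look-alike of the part that bears spacer_centre alone. Of the things that look like the tray, the larger one is meant.

How it is judged:
By the outcome, as a careful person would: the job done as asked, in the order asked, and still so for the second after the job is handed in, with the robot touching nothing.
It also fails if it takes over 42 s, if anything falls off the work surface, if the arm or the gripper's body presses on something with over 40 N, if the wrist force passes 120 N, or if a joint passes its speed limit or range.

ROBOT

A 6-joint arm with a two-finger parallel gripper is mounted at the origin on the work surface. World frame = base frame: x ahead of the robot, y to its left, z up, the work surface at z = 0. Lengths are in m, angles in rad, forces in N, time in s.
With the tool pointing down it reaches from about 0.3 to 0.775 m from the base axis. Payload 14.6 kg.
Tool frame: the origin (TCP) lies midway between the tips of the shut fingers; the grasp point (between the pads) lies 19 mm behind it (ctrl.pinch_z is the distance from the TCP to the grasp point, in m); z points along the fingers, y is the line along which they close (so a half turn about z gives the same grasp; the last joint's range is limited). The gripper opens to 94 mm and grips with 3 to 60 N. Pads are 16 mm wide; open, the fingers measure 119 mm over their backs; the gripper's body (75 mm by 177 mm) begins 78 mm behind the grasp point.
Start: joints at [-1.373, 0.3, 1.521, -0, 1.321, -0.067], TCP at [0.144, -0.531, 0.205] pointing down, gripper open.
Joint ranges: [-3.03, 3.03], [-0.79, 2.21], [0.23, 2.52], [-1.04, 4.18], [0, 3.07], [-2.55, 2.55]. Speed limits (rad/s): [2.22, 2.22, 2.57, 3.14, 3.14, 3.14].

INTERFACE

Orientations are given as [roll, pitch, yaw] about the fixed x, y, z axes, in that order (R = Rz(yaw) Ry(pitch) Rx(roll)).
In Python, from station import ctrl gives the robot as it stands.
- The arm moves only by the tool jog_arm, never from a script. Its argument "motion" is a list of rows, each a list of 7 numbers: the shift along the tool's x, y, z in m, then the turn, a rotation vector about the tool's x, y, z in rad, then the opening, from -1 (shut) to 1 (fully open). In form: [[tx, ty, tz, rx, ry, rz, gripper], ...]. A call has 1 to 5 rows; each row shifts and turns the commanded pose from where the row before left it, along the tool's axes as they then stand; what a row does not reach is not made up. A row lasts 1/10 s, in which the tool goes at most 50 mm and 8.59 degrees, less where a joint would pass 70% of its speed; a pose out of reach is approached as far as the arm can. A call is refused whole if a number of a shift passes 0.05 or a number of a turn 0.15, either way. A call with a gripper value outside its range is refused whole. The fingers move at their own pace and stop on an object; "squeeze" is the grip in N (left out, the last holds). Time passes only in rows, so rows that do not move let the fingers close. It gives the time, the measured TCP pose, the force, the opening and the grip force at its end, in the units of the state.
- ctrl.get_obs(): the state, without advancing time (a new reading comes with each control period).
- ctrl.camera(name): name is "side" or "top"; returns the picture (420x560x3 uint8, red, green, blue); there is no depth.
- ctrl.camera_model(name): a dict with "intrinsics" (3x3 intrinsics, pixels), "k1" (the pictures are not rectified: a ray, as slopes to the right and down, at radius r is drawn at 1 + k1 r^2 times it, then the intrinsics apply), "rvec" (rotation vector, rad) and "tvec" (3), from world to camera coordinates, as OpenCV has them. Camera axes: x right, y down, z forward; pixel columns grow to the right and rows downward; lengths in m; the calibration is good to about 2 mm. A picture is of the moment at which its call begins. camera_model takes no time and is no camera call.
- ctrl.hand_in(): hands the job in; it is judged then, once.
The state is a dict: "time_s": time; "qpos": joint angles; "joint_vel": joint speeds; "tau": joint torques, N m; "ee_pos": TCP position; "eef_rot": TCP orientation; "force": force on the tool from outside, world axes, zero at the start; "moment": the same for the moment, N m; "grip_width": finger opening in m; "grip_force": force on a finger pad.
Only numpy, scipy, OpenCV 4.12 (cv2) and the standard library are available. Lean on these libraries where they do the work, as an engineer would, in place of code of your own. Each camera call takes 0.05 s, during which the arm holds its last target. There are 200 camera calls.

## Working session

There is one attempt and no reset: what is moved stays moved. The work goes in short steps, Python scripts to look and compute and a tool call to move; the robot and the scene stay as the last step left them, time stands still between calls to the robot, and variables do not carry over. Pictures are saved under pics/ and viewed, at most 10 in all, crops included, and the job is handed in when it is done.

Besides the shell and the picture viewer there is one more tool, called after ">>>" as name([rows], argument=value, ...), one row to a line, values as JSON. jog_arm: Moves the arm, as the interface text tells. Its arguments: {"type":"object","properties":{"motion":{"type":"array"},"squeeze":{"type":"number"}},"required":["motion"]}

```bash
mkdir -p pics; cat > h.py <<'E'
import numpy as np, cv2
from station import ctrl
def cam(n):
    m=ctrl.camera_model(n); R=cv2.Rodrigues(np.array(m["rvec"],float))[0]
    return np.array(m["intrinsics"],float),float(m["k1"]),R,np.array(m["tvec"],float).ravel()
def ray(n,u,v):
    K,k1,R,t=cam(n)
    s=cv2.undistortPoints(np.array([[[u,v]]],float),K,np.array([k1,0,0,0,0]))[0,0]
    return -R.T@t, R.T@np.array([s[0],s[1],1])
def onz(n,u,v,z):
    o,d=ray(n,u,v); return o+d*(z-o[2])/d[2]
def proj(n,P):
    K,k1,R,t=cam(n)
    return cv2.projectPoints(np.array(P,float).reshape(-1,1,3),cv2.Rodrigues(R)[0],t,K,np.array([k1,0,0,0,0]))[0].reshape(-1,2)
def tri(u1,u2):
    (o,d),(p,e)=ray("top",*u1),ray("side",*u2)
    s=np.linalg.lstsq(np.c_[d,-e],p-o,rcond=None)[0]; a,b=o+d*s[0],p+e*s[1]
    return (a+b)/2,np.linalg.norm(a-b)
def save(n,f):
    im=ctrl.camera(n); cv2.imwrite("pics/"+f+".png",cv2.cvtColor(im,cv2.COLOR_RGB2BGR)); return im
E
python3 - <<'E'
from h import *
for n in("top","side"):
    save(n,n+"0"); K,k,R,t=cam(n); print(n,(-R.T@t).round(3),K[0,0],k)
o=ctrl.get_obs();print(o["time_s"],o["ee_pos"],o["eef_rot"],o["grip_width"])
E
```

```text
top [0.402 0.02  1.054] 455.85915971916296 0.02290963435169691
side [0.17  0.36  0.685] 387.8141668088145 0.003613491911389671
0.1 [ 0.14390503 -0.53058243  0.20492429] [-3.14052039e+00 -7.07598397e-05  2.64779705e-01] 0.09410637805131356
```

View pics/top0.png

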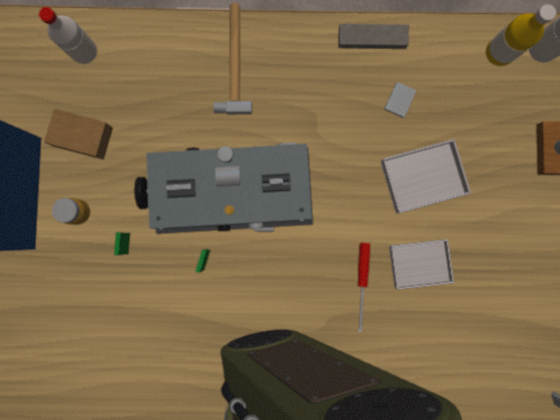

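View pics/side0.png

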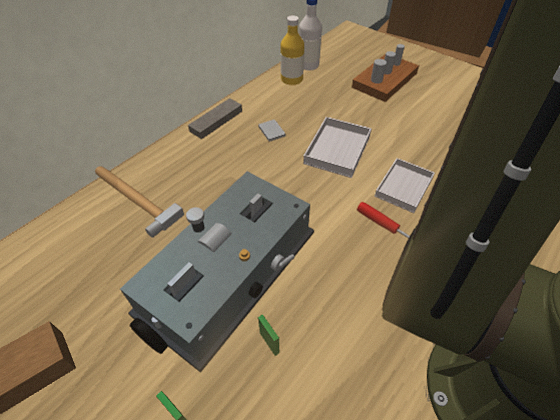

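The top view shows the machine at (230,187), with the wide spacer probably in the left slot (180,187) and the narrow strip in the right one (276,182). The large tray is at (425,177). In the side view the plates are at (183,280) and (257,207). Next I'll zoom in for corners.

```bash
python3 - <<'E'
from h import *
t=cv2.imread("pics/top0.png");s=cv2.imread("pics/side0.png")
a=cv2.resize(t[165:210,155:205],(400,360),interpolation=cv2.INTER_CUBIC)
b=cv2.resize(t[160:205,250:300],(400,360),interpolation=cv2.INTER_CUBIC)
c=cv2.resize(s[245:315,145:225],(400,240*350//240),interpolation=cv2.INTER_CUBIC)[:240]
d=cv2.resize(s[180:228,225:305],(400,240),interpolation=cv2.INTER_CUBIC)
m=np.vstack([np.hstack([a,b]),np.hstack([c,d])]);cv2.imwrite("pics/crop.png",np.clip(m*1.5,0,255).astype("uint8"))
# machine top / tray outlines
hsv=cv2.cvtColor(t,cv2.COLOR_BGR2HSV)
for nm,(y0,y1,x0,x1),mask in (("machine",(130,240,130,330),cv2.inRange(hsv,(80,20,60),(125,120,200))),("tray",(130,220,370,480),cv2.inRange(hsv,(0,0,90),(180,45,255)))):
    mm=np.zeros_like(mask);mm[y0:y1,x0:x1]=mask[y0:y1,x0:x1]
    mm=cv2.morphologyEx(mm,cv2.MORPH_CLOSE,np.ones((3,3)))
    cs=max(cv2.findContours(mm,cv2.RETR_EXTERNAL,cv2.CHAIN_APPROX_NONE)[0],key=cv2.contourArea)
    bx=cv2.boxPoints(cv2.minAreaRect(cs));z=.1 if nm=="machine" else .03
    P=np.array([onz("top",*p,z) for p in bx]);print(nm,bx.round(1).tolist(),P.round(3).tolist(),P.mean(0).round(3),np.linalg.norm(np.diff(P,axis=0),axis=1))
E
```

```text
machine [[270.0, 203.0], [273.0, 203.0], [273.0, 206.0], [270.0, 206.0]] [[0.476, 0.033, 0.1], [0.476, 0.027, 0.1], [0.47, 0.027, 0.1], [0.47, 0.033, 0.1]] [0.473 0.03  0.1  ] [0.00630021 0.00631634 0.00629715]
tray [[380.1000061035156, 158.89999389648438], [455.0, 138.10000610351562], [470.20001220703125, 192.8000030517578], [395.29998779296875, 213.60000610351562]] [[0.586, -0.213, 0.03], [0.636, -0.382, 0.03], [0.512, -0.415, 0.03], [0.463, -0.248, 0.03]] [ 0.549 -0.315  0.03 ] [0.17625633 0.12833018 0.17466539]
```

View pics/crop.png

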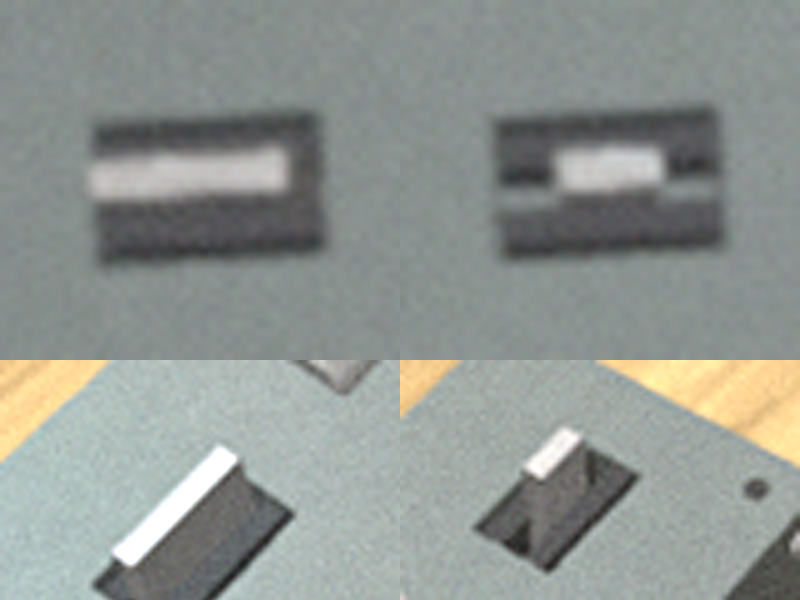

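The wide spacer is in the left slot (crop 88–290 × 148–200, about 50 mm long). The right slot holds the narrow strip. Now the metric positions.

```bash
python3 - <<'E'
from h import *
t=cv2.imread("pics/top0.png",0);s=cv2.imread("pics/side0.png",0)
def blob(im,y0,y1,x0,x1,th):
    c=cv2.resize(im[y0:y1,x0:x1],None,fx=8,fy=8,interpolation=cv2.INTER_CUBIC)
    cs=max(cv2.findContours((c>th).astype("uint8"),cv2.RETR_EXTERNAL,cv2.CHAIN_APPROX_NONE)[0],key=cv2.contourArea)
    r=cv2.minAreaRect(cs); f=lambda p:(np.array(p)+.5)/8-.5+[x0,y0]
    return f(r[0]),f(cv2.boxPoints(r))
A={"wide":blob(t,176,197,164,194,118),"narrow":blob(t,174,190,267,286,118)}
for k,(c,b) in A.items():
    P=np.array([onz("top",*p,.13) for p in b]);e=np.diff(P,axis=0);print(k,c.round(1),b.round(1).tolist(),onz("top",*c,.13).round(4),np.linalg.norm(e,axis=1).round(4),np.degrees(np.arctan2(e[:,1],e[:,0])).round(1))
for k,w in(("wide",(245,315,145,215)),("narrow",(190,212,245,268))):
    c,b=blob(s,*w,165 if k=="wide" else 125);print("side",k,c.round(1),b.round(1).tolist(),onz("side",*c,.13).round(4),[np.array(x).round(4) for x in tri(A[k][0],c)])
E
```

```text
wide [177.9 186.3] [[166.1, 185.0], [189.6, 183.8], [189.8, 187.6], [166.3, 188.9]] [0.5049 0.2211 0.13  ] [0.0479 0.008  0.0479] [ -85.9 -175.2   94.1]
narrow [275.9 180.5] [[269.7, 179.3], [281.5, 177.5], [282.1, 181.8], [270.3, 183.5]] [0.5202 0.0216 0.13  ] [0.0244 0.0088 0.0243] [ -80.7 -170.8   99.3]
side wide [179.7 273.7] [[167.2, 282.7], [189.0, 261.4], [192.1, 264.6], [170.4, 286.0]] [0.5063 0.2202 0.13  ] [array([0.5048, 0.2207, 0.1324]), np.float64(0.0003)]
side narrow [255.1 197.7] [[249.0, 200.5], [257.9, 191.6], [261.3, 194.9], [252.3, 203.8]] [0.5224 0.0199 0.13  ] [array([0.52  , 0.0218, 0.1333]), np.float64(0.0006)]
```

Both views agree within 1 mm. The spacer top is at (0.505, 0.2205, 0.13) and the plates are 0.2 m apart, so machine yaw is about 0.077 rad. The tray centre is (0.549, -0.315), yaw about 0.29. The tool yaw needed is about 1.65, so I'm moving now.

>>> jog_arm([
  [0.046,-0.017,-0.006,0,0,0,1],
  [0.046,-0.017,-0.006,0,0,0,1],
  [0.046,-0.017,-0.006,0,0,0,1],
  [0.046,-0.017,-0.006,0,0,0,1],
  [0.046,-0.017,-0.006,0,0,0,1],
])

```text
time_s: 0.6
ee_pos: [0.3449, -0.3871, 0.2356]
eef_rot: [-3.141, 0.0, 0.265]
force: [0.6, 0.4, 0.6]
grip_width: 0.0941
grip_force: 0.0
```

>>> jog_arm([
  [0.024,-0.042,0,0,0,0,1],
  [0.024,-0.042,0,0,0,0,1],
  [0.024,-0.042,0,0,0,0,1],
  [0.024,-0.042,0,0,0,0,1],
  [0.024,-0.042,0,0,0,0,1],
])

```text
time_s: 1.1
ee_pos: [0.4045, -0.1526, 0.2354]
eef_rot: [-3.142, 0.0, 0.265]
force: [0.6, -0.5, 0.5]
grip_width: 0.0937
grip_force: 0.0
```

>>> jog_arm([
  [0.024,-0.042,0,0,0,0,1],
  [0.024,-0.042,0,0,0,0,1],
  [0.024,-0.042,0,0,0,0,1],
  [0.024,-0.042,0,0,0,0,1],
  [0.024,-0.042,0,0,0,0,1],
])

```text
time_s: 1.6
ee_pos: [0.4654, 0.0817, 0.2354]
eef_rot: [3.142, 0.0, 0.265]
force: [0.4, -0.9, -0.3]
grip_width: 0.094
grip_force: 0.0
```

>>> jog_arm([
  [0.025,-0.042,0,0,0,0,1],
  [0.025,-0.042,0,0,0,0,1],
  [0.025,-0.042,0,0,0,0,1],
  [0,0,0,0,0,-0.138,1],
  [0,0,0,0,0,-0.138,1],
])

```text
time_s: 2.1
ee_pos: [0.5045, 0.2221, 0.2345]
eef_rot: [-3.141, 0.002, 0.548]
force: [0.0, 0.1, 0.1]
grip_width: 0.0939
grip_force: 0.0
```

>>> jog_arm([
  [0,0,0,0,0,-0.138,1],
  [0,0,0,0,0,-0.138,1],
  [0,0,0,0,0,-0.138,1],
  [0,0,0,0,0,-0.138,1],
  [0,0,0,0,0,-0.138,1],
])

```text
time_s: 2.6
ee_pos: [0.5047, 0.2208, 0.2351]
eef_rot: [-3.141, 0.0, 1.236]
force: [-0.2, -0.3, 0.1]
grip_width: 0.094
grip_force: 0.0
```

>>> jog_arm([
  [0,0,0,0,0,-0.138,1],
  [0,0,0,0,0,-0.138,1],
  [0,0,0,0,0,-0.138,1],
  [0,0,0,0,0,0,1],
  [0,0,0,0,0,0,1],
])

```text
time_s: 3.1
ee_pos: [0.5047, 0.2208, 0.2353]
eef_rot: [-3.141, 0.0, 1.641]
force: [-1.1, 0.4, 0.2]
grip_width: 0.0939
grip_force: 0.0
```

>>> jog_arm([
  [0,0,0.04,0,0,0,0.3],
  [0,0,0.03,0,0,0,0],
  [0,0,0.025,0,0,-0.007,-0.3],
  [0,0,0.015,0,0,0,-0.3],
  [0,0,0,0,0,0,-0.3],
])

```text
time_s: 3.6
ee_pos: [0.5038, 0.2205, 0.1234]
eef_rot: [-3.138, 0.001, 1.649]
force: [0.9, -0.5, 0.3]
grip_width: 0.0577
grip_force: 0.0
```

```bash
python3 - <<'E'
from h import *
s=save("side","s1");c=cv2.resize(s[170:320,110:260],(600,600),interpolation=cv2.INTER_CUBIC);cv2.imwrite("pics/s1c.png",np.clip(c[...,::-1]*1.4,0,255).astype("uint8"))
o=ctrl.get_obs();print(o["ee_pos"],o["eef_rot"],o["force"],o["grip_width"],o["time_s"])
E
```

```text
[0.50454464 0.22070574 0.12501809] [-3.14015805e+00  3.81118311e-04  1.64914126e+00] [-0.11759723  0.34257783  0.7017941 ] 0.05339174304402412 3.65
```

View pics/s1c.png

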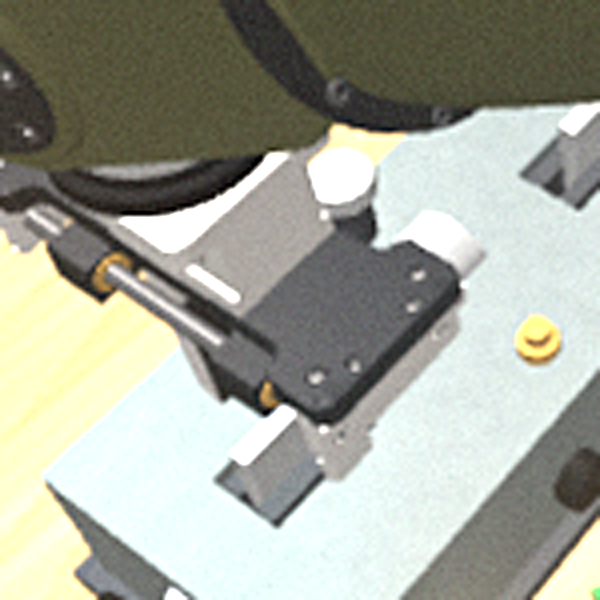

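The open fingers straddle the spacer, whose near end shows at crop (260,460). The bed is clear around it. Descending and closing.

>>> jog_arm([
  [0,0,0.01,0,0,0,-0.4],
  [0,0,0.009,0,0,0,-0.4],
  [0,0,0,0,0,0,-0.4],
  [0,0,0,0,0,0,-0.6],
  [0,0,0,0,0,0,-0.6],
], squeeze=15)

```text
time_s: 4.15
ee_pos: [0.505, 0.2209, 0.1069]
eef_rot: [3.141, -0.0, 1.652]
force: [-0.6, 1.4, 0.0]
grip_width: 0.0196
grip_force: 0.0
```

>>> jog_arm([
  [0,0,0,0,0,0,-1],
  [0,0,0,0,0,0,-1],
  [0,0,0,0,0,0,-1],
  [0,0,0,0,0,0,-1],
  [0,0,0,0,0,0,-1],
], squeeze=15)

```text
time_s: 4.65
ee_pos: [0.505, 0.2209, 0.1068]
eef_rot: [3.141, -0.0, 1.652]
force: [0.3, 0.4, 4.4]
grip_width: 0.0099
grip_force: 15.0
```

The width is 9.9 mm and the sideways force is small. I'll firm up the grip and pull slowly.

>>> jog_arm([
  [0,0,0,0,0,0,-1],
  [0,0,0,0,0,0,-1],
  [0,0,-0.004,0,0,0,-1],
  [0,0,-0.006,0,0,0,-1],
  [0,0,-0.006,0,0,0,-1],
], squeeze=50)

```text
time_s: 5.15
ee_pos: [0.5044, 0.2207, 0.1224]
eef_rot: [-3.14, 0.0, 1.652]
force: [0.3, -0.1, -6.6]
grip_width: 0.0099
grip_force: 50.0
```

>>> jog_arm([
  [0,0,-0.008,0,0,0,-1],
  [0,0,-0.008,0,0,0,-1],
  [0,0,-0.008,0,0,0,-1],
  [0,0,-0.008,0,0,0,-1],
  [0,0,-0.008,0,0,0,-1],
])

```text
time_s: 5.65
ee_pos: [0.5049, 0.2209, 0.1635]
eef_rot: [3.141, -0.0, 1.652]
force: [-0.4, 0.2, -3.1]
grip_width: 0.0095
grip_force: 50.0
```

>>> jog_arm([
  [0,0,-0.02,0,0,0,-1],
  [0,0,-0.02,0,0,0,-1],
  [0,0,-0.02,0,0,0,-1],
  [0,0,-0.02,0,0,0,-1],
  [0,0,0,0,0,0,-1],
])

```text
time_s: 6.15
ee_pos: [0.5056, 0.2211, 0.2455]
eef_rot: [3.137, -0.001, 1.652]
force: [0.0, -0.8, -3.1]
grip_width: 0.0095
grip_force: 50.0
```

```bash
python3 - <<'E'
from h import *
s=save("side","s2")
o=ctrl.get_obs();print(o["ee_pos"],o["eef_rot"],o["force"],o["grip_width"],o["grip_force"],o["time_s"])
E
```

```text
[0.50512493 0.2209696  0.24347288] [ 3.13928463e+00 -6.62777486e-04  1.65186941e+00] [ 0.1389065  -0.12262335 -4.04491259] 0.009834303487391257 49.9957001209259 6.2
```

View pics/s2.png

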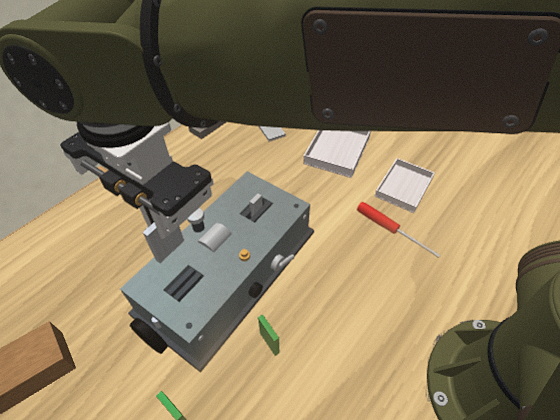

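The spacer is out and hanging at (165,240). The slot at (183,282) is empty and the strip at (257,207) is still seated. Carrying it to the tray.

>>> jog_arm([
  [-0.02,0,0,0,0,0,-1],
  [-0.035,0,0,0,0,0,-1],
  [-0.045,0,0,0,0,0,-1],
  [-0.045,0,0,0,0,0,-1],
  [-0.045,0,0,0,0,0,-1],
])

```text
time_s: 6.7
ee_pos: [0.5196, 0.0298, 0.2412]
eef_rot: [-3.14, -0.0, 1.652]
force: [1.3, 0.8, -3.4]
grip_width: 0.0095
grip_force: 50.0
```

>>> jog_arm([
  [-0.045,0,0,0,0,0,-1],
  [-0.045,0,0,0,0,0,-1],
  [-0.045,0,0,0,0,0,-1],
  [-0.045,0,0,0,0,0,-1],
  [-0.045,0,0,0,0,0,-1],
])

```text
time_s: 7.2
ee_pos: [0.5378, -0.1946, 0.2411]
eef_rot: [-3.14, -0.001, 1.652]
force: [0.9, 0.4, -3.3]
grip_width: 0.0096
grip_force: 50.0
```

>>> jog_arm([
  [-0.045,0,0,0,0,0,-1],
  [-0.045,0,0,0,0,0,-1],
  [-0.033,0,0,0,0,-0.1,-1],
  [0,0,0,0,0,-0.1,-1],
  [0,0,0,0,0,0,-1],
])

```text
time_s: 7.7
ee_pos: [0.5478, -0.316, 0.2405]
eef_rot: [-3.14, -0.002, 1.852]
force: [-0.1, 0.2, -2.7]
grip_width: 0.0093
grip_force: 50.0
```

>>> jog_arm([
  [0,0,0.04,0,0,0,-1],
  [0,0,0.04,0,0,0,-1],
  [0,0,0.04,0,0,0,-1],
  [0,0,0.02,0,0,0,-1],
  [0,0,0,0,0,0,-1],
])

```text
time_s: 8.2
ee_pos: [0.5469, -0.3136, 0.0987]
eef_rot: [-3.138, -0.005, 1.85]
force: [-0.1, -0.1, -3.5]
grip_width: 0.0095
grip_force: 50.0
```

```bash
python3 - <<'E'
from h import *
s=save("side","s3")
c=cv2.resize(s[80:210,260:400],(700,560)[:2],interpolation=cv2.INTER_CUBIC);cv2.imwrite("pics/s3c.png",c[...,::-1])
o=ctrl.get_obs();print(o["ee_pos"],o["eef_rot"],o["force"],o["grip_width"],o["grip_force"],o["time_s"])
E
```

```text
[ 0.54792396 -0.31441996  0.10139101] [-3.13988054e+00 -2.02519085e-03  1.85041123e+00] [-0.17398687  1.09586281 -2.06579435] 0.009440924148125099 49.99573051929474 8.25
```

View pics/s3.png

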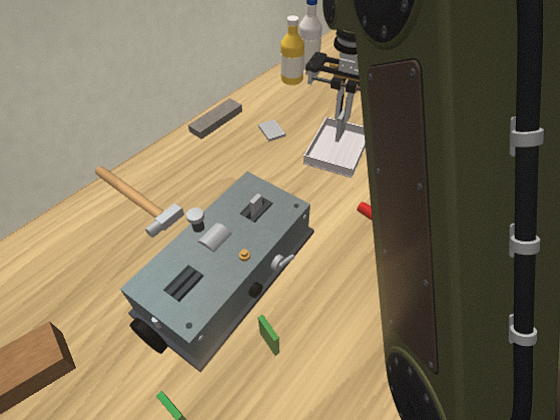

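The plate hangs over the tray interior at (340,125), clear of the walls. Lowering, with finer steps near the floor.

>>> jog_arm([
  [0,0,0.02,0,0,0,-1],
  [0,0,0.015,0,0,0,-1],
  [0,0,0.008,0,0,0,-1],
  [0,0,0.003,0,0,0,-1],
  [0,0,0,0,0,0,-1],
])

```text
time_s: 8.75
ee_pos: [0.5484, -0.3154, 0.0567]
eef_rot: [3.142, 0.0, 1.852]
force: [-0.6, 1.1, -2.6]
grip_width: 0.0098
grip_force: 50.0
```

>>> jog_arm([
  [0,0,0.001,0,0,0,-1],
  [0,0,0.001,0,0,0,-1],
  [0,0,0,0,0,0,-1],
])

```text
time_s: 9.05
ee_pos: [0.5484, -0.3155, 0.0547]
eef_rot: [3.141, 0.0, 1.852]
force: [-0.4, 0.3, -2.4]
grip_width: 0.0092
grip_force: 50.0
```

>>> jog_arm([
  [0,0,0.001,0,0,0,-1],
  [0,0,0.001,0,0,0,-1],
  [0,0,0.001,0,0,0,-1],
  [0,0,0,0,0,0,-1],
])

```text
time_s: 9.45
ee_pos: [0.5482, -0.3154, 0.0513]
eef_rot: [-3.141, -0.0, 1.852]
force: [-0.2, 1.0, -4.0]
grip_width: 0.0093
grip_force: 50.0
```

>>> jog_arm([
  [0,0,0.001,0,0,0,-1],
  [0,0,0,0,0,0,-1],
])

```text
time_s: 9.65
ee_pos: [0.5485, -0.3155, 0.0509]
eef_rot: [3.141, 0.001, 1.852]
force: [-0.7, 0.4, 0.1]
grip_width: 0.0093
grip_force: 50.0
```

Contact: the load has come off at the expected height. I'll release gently, then retreat straight up.

>>> jog_arm([
  [0,0,0,0,0,0,-1],
  [0,0,0,0,0,0,-1],
  [0,0,0,0,0,0,-0.7],
  [0,0,0,0,0,0,-0.6],
  [0,0,0,0,0,0,-0.5],
], squeeze=8)

```text
time_s: 10.15
ee_pos: [0.5483, -0.3154, 0.0504]
eef_rot: [-3.142, -0.0, 1.852]
force: [-0.5, -0.3, -0.5]
grip_width: 0.0224
grip_force: 0.0
```

>>> jog_arm([
  [0,0,0,0,0,0,-0.3],
  [0,0,0,0,0,0,-0.3],
  [0,0,0,0,0,0,-0.3],
  [0,0,-0.02,0,0,0,-0.3],
  [0,0,-0.03,0,0,0,-0.3],
])

```text
time_s: 10.65
ee_pos: [0.5475, -0.3149, 0.0994]
eef_rot: [-3.139, -0.003, 1.852]
force: [0.2, -0.4, -0.1]
grip_width: 0.033
grip_force: 0.0
```

>>> jog_arm([
  [0,0,-0.04,0,0,0,-0.3],
  [0,0,-0.04,0,0,0,-0.3],
  [0,0,-0.04,0,0,0,-0.3],
  [-0.04,0,0,0,0,0,-0.3],
  [0,0,0,0,0,0,-0.3],
])

```text
time_s: 11.15
ee_pos: [0.5596, -0.3567, 0.221]
eef_rot: [3.141, 0.002, 1.85]
force: [-1.1, -0.0, -1.8]
grip_width: 0.0326
grip_force: 0.0
```

```bash
python3 - <<'E'
from h import *
s=save("side","s4")
o=ctrl.get_obs();print(o["ee_pos"],o["force"],o["grip_width"],o["grip_force"],o["time_s"])
E
```

```text
[ 0.55926324 -0.35511558  0.21992683] [ 0.02445722 -0.0597053  -1.45746795] 0.032601889607571495 0.0 11.2
```

View pics/s4.png

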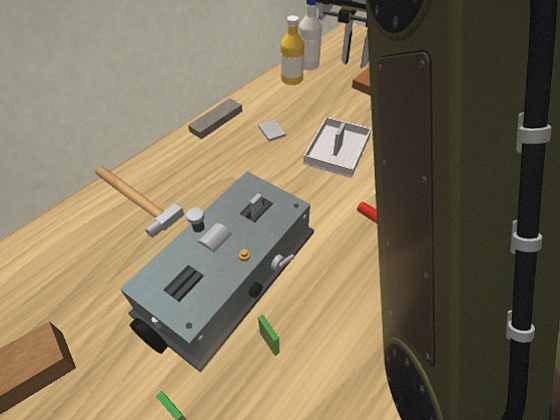

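The spacer stands in the tray at (338,138), the strip is untouched at (257,207), and the gripper is clear.

```bash
python3 -c "
from station import ctrl
print(ctrl.hand_in())"
```

```text
the job is handed in; nothing more can be done
None
```

I pulled the wide spacer straight up out of its slot and lowered it into the larger tray, where it stands; the narrow packing strip is untouched, and I handed the job in at about 11 s.

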